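Set the flap stay to its last hole

ROBOT

A 6-joint arm with a two-finger parallel gripper is mounted at the origin on a cart in front of the work surface, level with it; the furniture and walls round the work are solid. World frame = base frame: x ahead of the robot, y to its left, z up, the work surface at z = 0. Lengths are in m, angles in degrees, forces in N, time in s.
With the tool pointing down it reaches from about 0.25 to 0.725 m from the base axis. Payload 9.7 kg.
Tool frame: the origin (TCP) lies midway between the tips of the shut fingers; the grasp point (between the pads) lies 19 mm behind it (grip_point_offset is the distance from the TCP to the grasp point, in m); y points along the fingers, z is the direction in which the jaws open and shut, and the axes are right-handed (so a half turn about y gives the same grasp; the last joint's range is limited). The gripper opens to 85 mm and grips with 20 to 120 N. Pads are 22 mm wide; open, the fingers measure 114 mm over their backs; the gripper's body (76 mm by 85 mm) begins 54 mm behind the grasp point. The pads swing forward as they close: fully open they stand 13 mm farther back than shut.
Start: joints at [0, 4.979, 10.078, 95.1, 0, 90], TCP at [0.55, -0, 0.231] pointing down, gripper open.
Joint ranges: [-179.16, 179.16], [-48.56, 103.87], [-65.8, 70.77], [-126.05, 130.52], [-82.76, 87.17], [-180, 180]. Speed limits (degrees/s): [127.2, 127.2, 147.25, 180, 180, 180].

INTERFACE

Orientations are given as [roll, pitch, yaw] about the fixed x, y, z axes, in that order (R = Rz(yaw) Ry(pitch) Rx(roll)).
In Python, from workcell import get_obs, camera, job_done, grip_point_offset gives the robot as it stands.
- The arm moves only by the tool move_arm, never from a script. Its argument "deltas" is a list that holds one entry, the list of rows, each a list of 4 numbers: the shift along the tool's x, y, z in m, then the turn about the tool's y in degrees. A call has 1 to 5 rows; each row is the pose to reach, as a shift and turn from the pose commanded when the call began, along the tool's axes at that moment; what a row does not reach only later rows make up. A row lasts 1/10 s, in which the tool goes at most 50 mm and 8.59 degrees, less where a joint would pass 70% of its speed; a pose out of reach is approached as far as the arm can. A call with a gripper value outside its range is refused whole. "claw" is the finger opening in m, from 0 to 0.0854, set as the call begins (left out, the last holds). The fingers move at their own pace and stop on an object; "newtons" is the grip in N (left out, the last holds). Time passes only in rows, so rows that repeat a pose let the fingers close. It gives the time, the measured TCP pose, the force and the opening at its end, in the units of the state.
- get_obs(): the state, without advancing time (a new reading comes with each control period).
- camera(name): name is "scene" or "side" or "wrist"; returns a dict with "color" (480x640x3 uint8, blue, green, red), "range_z" (480x640 float32, m along the optical axis (not along the pixel's ray), 0 where there is no reading), "fx", "fy", "cx", "cy" (pixels), "k1" (the pictures are not rectified: a ray, as slopes to the right and down, at radius r is drawn at 1 + k1 r^2 times it, then the intrinsics apply), "T" (4x4, takes a point from camera to world coordinates). Camera axes: x right, y down, z forward; pixel columns grow to the right and rows downward; lengths in m; the calibration is good to about 2 mm. A picture is of the moment at which its call begins.
- job_done(): hands the job in, once; it reports no verdict.
The state is a dict: "time": time; "q": joint angles; "qd": joint speeds; "joint_efforts": joint torques, N m; "ee_pos": TCP position; "tcp_rot": TCP orientation; "wrist_force": force on the tool from outside, world axes, zero at the start; "torque": the same for the moment, N m; "opening": finger opening in m.
Only numpy, scipy, OpenCV 4.12 (cv2) and the standard library are available. Lean on these libraries where they do the work, as an engineer would, in place of code of your own. Each camera call takes 0.05 s, during which the arm holds its last target. There are 200 camera calls.

TASK

The flap of the dust-extraction inlet box is only slightly open: its brass stay sits with its long slot over the steel pin on the box. Take the stay by its red knob, lift it off the pin, bring the flap further open with it, and drop the last round hole (the one next to the knob) over the pin, so that the stay lies flat again and is let go. The pin is clamped somewhere along its short rail, so feel for it gently rather than forcing the stay down on it, and leave the roll of tape and the pliers by it where they are.

Things in the scene. Friction and masses are not known exactly. Their poses are not given: they have to be found in the camera images.
- inlet_box: dark wooden box 150 (x) x 240 (y) x 100 mm high, fixed, origin at the centre of its underside; its open front is its -x side; +x points to its back with a black duct collar. The deck (top) is at z = 100 mm. The stay, knob and pin plate lie on or over the deck with free space above.
- pin_plate: steel rail 46 (x) x 28 (y) x 5 mm fixed on the deck, origin at the centre of its underside (deck height), axes as the box's. In its middle slot an upright steel pin, 8 mm diameter (6 mm over its topmost 1.5 mm), is clamped somewhere on the rail's x axis: at y = 0 and at an unknown x between -7 and +7 mm, which is not measured; it does not move. The pin's tip is 16 mm above this origin, 9 mm above the underside and 5 mm above the top of the stay when it lies flat.
- flap_hinge (a point): point on the flap's upright hinge axis at the height of the flat stay's mid-thickness, at the left front edge of the box (-83, 105 mm in the box's x, y).
- flap (a joint): opening angle of the flap in rad: 0 shut, growing as it swings out to the front (-x of the box), clockwise seen from above; range 0 to 1.1. The flap is 200 mm wide, 90 mm high, 12 mm thick. The hinge has friction (0.25 N m), so it stays where it is left. With the slot over the pin it reads about 0.19, with the middle round hole about 0.43 and with the last hole 0.57 to 0.68, depending on where the pin is.
- stay_pivot (a point): foot of the stay on the flap's top edge, 150 mm from the hinge axis; the stay swivels freely about the vertical here and lifts about a horizontal axis across the stay through this point (109 mm above the bench, mid-thickness of the stay).
- stay_foot: the small swivelling steel foot that carries the stay; its x axis points horizontally along the stay towards the knob; origin on the swivel axis 98 mm above the bench.
- stay_lift (a joint): lift angle of the stay in rad: 0 lying flat (its stop, fully home over the pin), growing as the knob end goes up, to 0.6. It falls back by its own weight. Above 0.20 its slot is clear of the pin, above 0.09 the last hole is; resting with the bar on the pin's tip near the last hole it reads about 0.07. The stay is a flat brass bar 26 mm wide and 4 mm thick, 0.13 kg.
- slot (a point): centre of the slot (28 mm along the stay, 13 mm across), 61 mm from the stay pivot, mid-thickness. Round holes of 11 mm follow at 96 mm (middle) and 124 mm (last).
- last_hole (a point): centre of the last round hole, 11 mm diameter, 124 mm from the stay pivot and 31 mm short of the knob's axis, mid-thickness of the stay.
- knob (a point): point on the axis of the upright red knob, 155 mm from the stay pivot; the knob is a round post 16 mm in diameter (a 19 mm collar 3 mm high at its foot) that stands 36 mm above the top of the stay; this point is 21 mm above the top of the stay, 23 mm above its mid-thickness. Being round it turns in the grip.
- tape_roll: small black roll of tape, 53 mm across and 19 mm high, lying flat on the box's deck at the hinge side; origin at the centre of its underside
- pliers: long-nose pliers with red grips, 178 mm long, lying on the bench left of the box

How it is judged:
By the outcome, as a careful person would: the job done as asked, in the order asked, and still so for the second after the job is handed in, with the robot touching nothing.
It also fails if it takes over 58 s, if anything falls off the work surface, if the arm or the gripper's body presses on something with over 40 N, if the wrist force passes 120 N, or if a joint passes its speed limit or range.

## Working session

There is one attempt and no reset: what is moved stays moved. The work goes in short steps, Python scripts to look and compute and a tool call to move; the robot and the scene stay as the last step left them, time stands still between calls to the robot, and variables do not carry over. Pictures are saved under pics/ and viewed, about 8 in all and at most 12, crops included, and the job is handed in when it is done.

Besides the shell and the picture viewer there is one more tool, called after ">>>" as a command line: name --argument value ..., lists and objects as JSON in quotes. move_arm: Moves the arm, as the interface text tells. Its arguments: {"type":"object","properties":{"deltas":{"type":"array"},"claw":{"type":"number"},"newtons":{"type":"number"}},"required":["deltas"]}

```bash
mkdir -p pics; cat > h.py <<'E'
import numpy as np, cv2
from workcell import get_obs, camera, job_done, grip_point_offset
def snap(n,f):
    c=camera(n); cv2.imwrite('pics/'+f+'.png',c['color']); np.savez('pics/'+f+'.npz',**{k:c[k] for k in c}); return c
def load(f): return np.load('pics/'+f+'.npz')
def ray(c,u,v):
    K=np.array([[c['fx'],0,c['cx']],[0,c['fy'],c['cy']],[0,0,1]],float)
    p=cv2.undistortPoints(np.array([[[u,v]]],float),K,np.array([float(c['k1']),0,0,0]))[0,0]
    return np.array([p[0],p[1],1])
def pt(c,u,v,w=1):
    z=c['range_z'][v-w:v+w+1,u-w:u+w+1]; z=np.median(z[z>0]); T=c['T']
    return T[:3,:3]@(ray(c,u,v)*z)+T[:3,3]
def plane(c,u,v,h):
    T=c['T']; d=T[:3,:3]@ray(c,u,v); o=T[:3,3]; return o+d*(h-o[2])/d[2]
def proj(c,P):
    T=c['T']; p=T[:3,:3].T@(np.array(P)-T[:3,3]); s=p[:2]/p[2]; s=s*(1+c['k1']*(s@s)); return [c['fx']*s[0]+c['cx'],c['fy']*s[1]+c['cy']]
E
python3 - <<'E'
from h import *
np.set_printoptions(precision=4,suppress=True)
print(get_obs(),grip_point_offset)
for n in ['scene','wrist']:
    c=snap(n,n+'0'); print(n,c['T'],c['fx'])
E
```

```text
{'time': 0.0, 'q': array([ 0.0005,  5.0122, 10.0337, 95.0991, -0.0021, 90.0008]), 'qd': array([ 0.0432,  0.0665,  0.0905,  0.0496, -0.0428, -0.0312]), 'joint_efforts': array([  0.0008, -52.0392,  46.4803,   0.0164,   0.    ,  -0.0001]), 'ee_pos': array([ 0.5498, -0.    ,  0.2306]), 'tcp_rot': array([-90.0777,  -0.0021, -90.0004]), 'wrist_force': array([-0.5451, -0.3425,  0.6718]), 'torque': array([ 0.0185, -0.0352,  0.0137]), 'opening': 0.0854799266434289} 0.0187
scene [[-0.7583 -0.4883  0.4319  0.1566]
 [-0.6517  0.5832 -0.4849  0.6096]
 [-0.0151 -0.6492 -0.7605  0.766 ]
 [ 0.      0.      0.      1.    ]] 455.15443196942056
wrist [[ 1.      0.0007 -0.0003  0.5506]
 [ 0.0006 -0.9573 -0.2892  0.0735]
 [-0.0005  0.2892 -0.9573  0.374 ]
 [ 0.      0.      0.      1.    ]] 347.05767507651433
```

View pics/scene0.png

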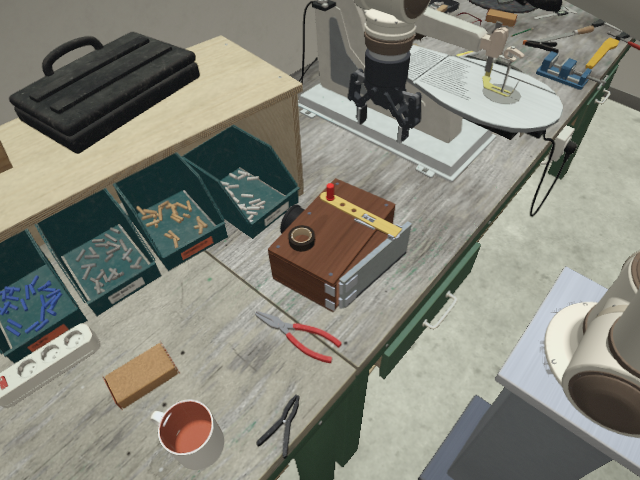

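View pics/wrist0.png

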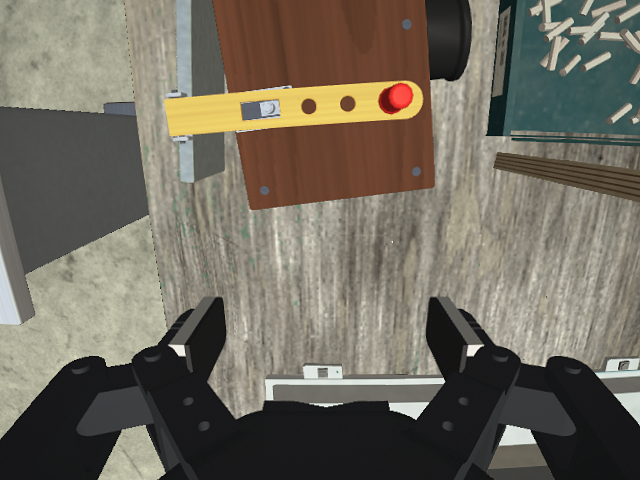

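The scene view shows the box with the stay, the red knob at (330,190), the tape at (301,237) and the pliers well to the side. The wrist view shows the knob at (400,95), the holes at (309,106) and (348,103), and the pin in the slot at about (267,108).

```bash
python3 - <<'E'
from h import *
np.set_printoptions(precision=4,suppress=True)
c=load('wrist0')
im=cv2.resize(c['color'][60:215,150:450],None,fx=2.6,fy=2.6,interpolation=cv2.INTER_CUBIC); cv2.imwrite('pics/w0crop.png',im)
for n,u,v,h in [('cornF',250,209,.1),('cornB',435,188,.1),('knobtop',401,92,.147),('h1',309,106,.111),('h2',348,103,.111),('slot pin tip',268,107,.116),('tipE',169,118,.111)]:
    print(n,plane(c,u,v,h),pt(c,u,v))
s=load('scene0')
for n,u,v in [('tape',301,232),('knob',330,187),('cornL',330,303),('backL',271,252),('cornR',394,200),('collar',290,215)]: print(n,pt(s,u,v))
E
```

```text
cornF [0.4894 0.0147 0.1   ] [ 0.4674 -0.0065  0.0015]
cornB [0.6377 0.032  0.1   ] [0.6692 0.0169 0.0008]
knobtop [0.5968 0.0984 0.147 ] [0.5969 0.0984 0.1465]
h1 [0.5386 0.0925 0.111 ] [0.5381 0.0932 0.1002]
h2 [0.5665 0.0945 0.111 ] [0.5671 0.0954 0.1004]
slot pin tip [0.5099 0.0916 0.116 ] [0.5099 0.0916 0.1161]
tipE [0.4358 0.0853 0.111 ] [0.4362 0.0853 0.1119]
tape [0.5813 0.2025 0.1062]
knob [0.5931 0.1011 0.1453]
cornL [0.4643 0.2543 0.0326]
backL [0.5983 0.2695 0.0944]
cornR [ 0.5485 -0.0819 -0.0005]
collar [0.6474 0.1667 0.0809]
```

View pics/w0crop.png

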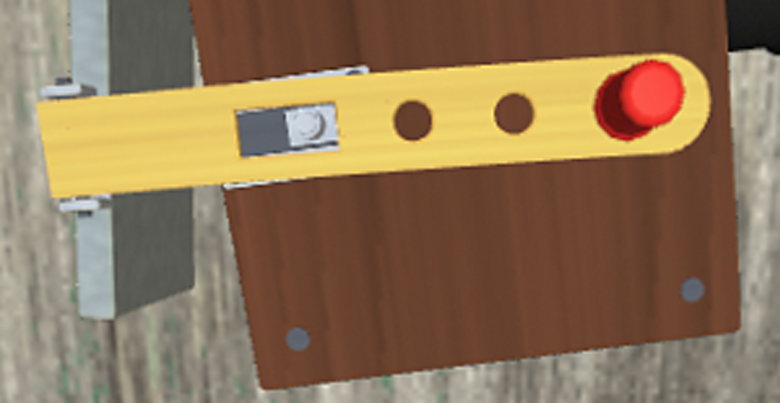

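Knob, holes and the pin tip are clear: in the crop the pin is at (308,125), the last hole at (514,113), and the rail's edge shows behind the stay. Next I fit the mechanism and plan.

```bash
cat > g.py <<'E'
from h import *
from scipy.optimize import least_squares
def frame(b):
    e=np.array([np.cos(b[2]),np.sin(b[2])]); return e,np.array([-e[1],e[0]])
def w(b,p): ex,ey=frame(b); return np.array(b[:2])+ex*p[0]+ey*p[1]
def pivot(b,f): return w(b,[-.083-.15*np.sin(f),.105-.15*np.cos(f)])
def stay(b,f,psi,L=0):  # returns fn r,h -> world point
    S=pivot(b,f); d=np.array([np.cos(psi),np.sin(psi)])
    return lambda r,h=0: np.r_[S+d*(r*np.cos(L)-h*np.sin(L)),.109+r*np.sin(L)+h*np.cos(L)]
def fk(b,K):   # knob point -> flap, psi, lift
    def res(x): return stay(b,*x)(.155,.023)-K
    return least_squares(res,[.4,.1,.1],xtol=1e-12,ftol=1e-12,gtol=1e-12).x
def ik(b,P,L):  # last hole xy over P at lift L
    return least_squares(lambda x: stay(b,x[0],x[1],L)(.124)[:2]-P,[.6,.1],xtol=1e-12,ftol=1e-12,gtol=1e-12).x
E
python3 - <<'E'
from g import *
np.set_printoptions(precision=4,suppress=True)
c=load('wrist0')
print('front edge',plane(c,213,1,.1),'back',plane(c,427,1,.1))
pix=np.array([[250.4,209.6],[434.6,187.1],[308.8,106.2],[347.7,103.5],[400.5,92.5]])
def model(x):
    b=x[:3]; s=stay(b,x[3],x[4])
    return np.array([proj(c,p) for p in [np.r_[w(b,[-.075,-.12]),.1],np.r_[w(b,[.075,-.12]),.1],s(.096,.002),s(.124,.002),s(.155,.038)]])
r=least_squares(lambda x:np.r_[(model(x)-pix).ravel(),(x[3]-.19)*100],[.55,.14,.116,.19,.1])
b=r.x[:3]; print(r.x,(model(r.x)-pix).round(1).tolist())
P=plane(c,268.5,108,.116)[:2]; ex,ey=frame(b); print('pin',P,'in box',ex@(P-b[:2]),ey@(P-b[:2]))
np.save('b.npy',np.r_[r.x,P])
print('knob now',stay(b,r.x[3],r.x[4])(.155,.023))
print('lift .28',stay(b,r.x[3],r.x[4],.28)(.155,.023))
for L in (.28,.12,0):
    f,psi=ik(b,P,L); print(L,f,psi,np.degrees(psi),stay(b,f,psi,L)(.155,.023))
E
```

```text
front edge [0.4707 0.1656 0.1   ] back [0.6221 0.1654 0.1   ]
[0.5477 0.1421 0.1314 0.1926 0.0761] [[-0.8, 1.1], [0.6, -0.3], [-0.4, -0.8], [-0.3, -1.2], [0.7, 1.2]]
pin [0.5102 0.0909] in box -0.0438345622764893 -0.04583105532221969
knob now [0.597  0.0974 0.132 ]
lift .28 [0.5846 0.0964 0.1739]
0.28 0.5456105427232883 -0.05944468840506294 -3.4059297600803675 [0.5336 0.0895 0.1739]
0.12 0.5736857564611934 -0.07177542070422568 -4.112428679128039 [0.5382 0.0889 0.1504]
0 0.5800677304460233 -0.07459350516447766 -4.27389302501188 [0.5411 0.0886 0.132 ]
```

>>> move_arm --deltas '[[[0,0,0,-8],[0,0,0,-16],[0,0,0,-24],[0,0,0,-32],[0,0,0,-40]]]'

```text
time: 0.6
ee_pos: [0.5498, -0.0, 0.2309]
tcp_rot: [-90.0, 0.0, -49.7]
wrist_force: [0.3, 0.0, -0.1]
opening: 0.0856
```

```bash
python3 -c "
from h import *
print(get_obs()['q'],get_obs()['tcp_rot'])"
```

```text
[-1.59912407e-03  4.99816324e+00  1.00509295e+01  9.51011533e+01
  6.01723852e-04  4.96711168e+01] [-9.00364981e+01  3.17736062e-02 -4.96727263e+01]
```

>>> move_arm --deltas '[[[-0.009,0,0.02,-8],[-0.018,0,0.04,-16],[-0.027,0,0.06,-24],[-0.036,0,0.08,-32],[-0.0445,0,0.0987,-40]]]'

```text
time: 1.1
ee_pos: [0.5972, 0.0984, 0.2308]
tcp_rot: [-90.0, 0.0, -9.7]
wrist_force: [-0.6, 0.5, -0.1]
opening: 0.0854
```

>>> move_arm --deltas '[[[0,0,0,-5],[0,0,0,-10],[0,0,0,-10]]]'

```text
time: 1.4
ee_pos: [0.5969, 0.0977, 0.2307]
tcp_rot: [-90.0, 0.1, 0.1]
wrist_force: [-0.5, -0.3, -1.1]
opening: 0.085
```

```bash
python3 - <<'E'
from h import *
o=get_obs(); print(o['ee_pos'],o['tcp_rot'],o['q'])
snap('wrist','w1')
E
```

```text
[0.5968958  0.09772176 0.23071018] [-9.00104669e+01  5.90360930e-02  9.05436576e-02] [ 9.29820387e+00  1.28106158e+01  1.88369441e+01  9.60862785e+01
 -8.85457276e-04  9.20765528e+00]
```

View pics/w1.png

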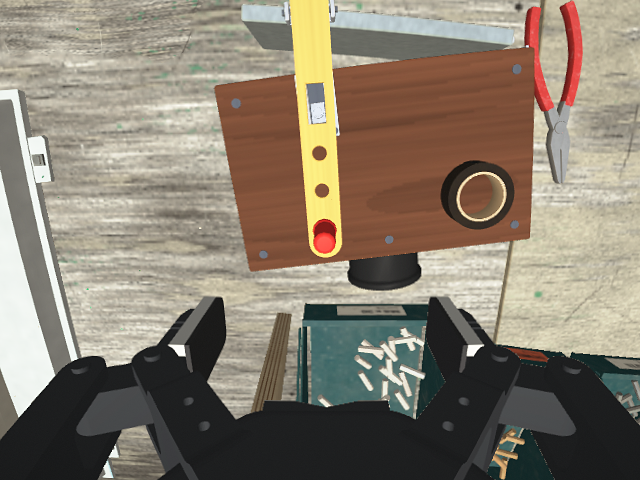

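All four deck corners show: (216,86), (533,46), (249,271) and (530,238). The knob top is at (324,240), the holes at (322,190) and (319,153), the pin at (319,113). I refit from this view.

```bash
python3 - <<'E'
from g import *
np.set_printoptions(precision=4,suppress=True)
c=load('w1')
pix=np.array([[216,86],[249,271],[533,46],[530,238],[319.5,153],[322,190.5],[324.5,241]])
def model(x):
    b=x[:3]; s=stay(b,x[3],x[4])
    return np.array([proj(c,p) for p in [np.r_[w(b,q),.1] for q in ([-.075,-.12],[.075,-.12],[-.075,.12],[.075,.12])]+[s(.096,.002),s(.124,.002),s(.155,.038)]])
r=least_squares(lambda x:np.r_[(model(x)-pix).ravel(),(x[3]-.19)*100],[.55,.14,.116,.19,.1])
b=r.x[:3]; print(r.x,(model(r.x)-pix).round(1).tolist())
ex,ey=frame(b)
g=c['color'][95:135,295:345]; cv2.imwrite('pics/w1pin.png',cv2.resize(g,None,fx=8,fy=8,interpolation=cv2.INTER_CUBIC))
P=plane(c,318.5,113,.116)[:2]; print('pin',P,'in box',ex@(P-b[:2]),ey@(P-b[:2]))
np.save('b.npy',np.r_[r.x,P])
s=stay(b,r.x[3],r.x[4]); print('knob',s(.155,.023),'slot',s(.061),'knobtop',plane(c,324.5,241,.147))
E
```

```text
[0.5482 0.1424 0.1264 0.1981 0.0672] [[-2.9, -0.9], [0.6, 0.9], [2.1, -0.2], [0.3, 0.6], [-0.0, -0.7], [0.0, -0.7], [0.1, 1.8]]
pin [0.5102 0.0924] in box -0.04403810522462154 -0.04480308560080138
knob [0.5965 0.0969 0.132 ] slot [0.5027 0.0905 0.109 ] knobtop [0.5952 0.0968 0.147 ]
```

View pics/w1pin.png

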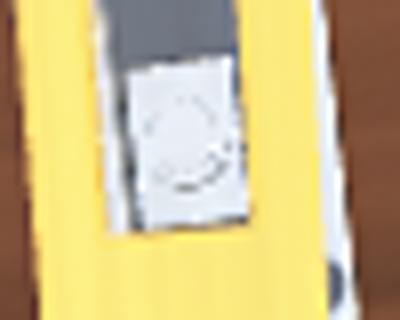

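>>> move_arm --deltas '[[[-0.001,0.03,0,0],[-0.001,0.06,0,0],[-0.001,0.09,0,0],[-0.001,0.105,0,0],[-0.001,0.111,0,0]]]'

```text
time: 1.95
ee_pos: [0.5952, 0.0973, 0.1188]
tcp_rot: [-90.0, 0.1, -0.1]
wrist_force: [-0.4, -0.1, -0.0]
opening: 0.0854
```

>>> move_arm --deltas '[[[0,0,0,0],[0,0,0,0],[0,0,0,0],[0,0,0,0],[0,0,0,0]]]' --claw 0.01 --newtons 30

```text
time: 2.45
ee_pos: [0.5963, 0.0976, 0.1209]
tcp_rot: [-90.0, -0.1, -0.0]
wrist_force: [0.8, -0.3, 0.6]
opening: 0.0148
```

>>> move_arm --deltas '[[[0,0,0,0],[0,0,0,0],[0,0,0,0],[0,0,0,0],[0,0,0,0]]]'

```text
time: 2.95
ee_pos: [0.5961, 0.0976, 0.1204]
tcp_rot: [-90.0, -0.0, 0.0]
wrist_force: [2.4, 0.2, 1.0]
opening: 0.0149
```

>>> move_arm --deltas '[[[-0.0008,-0.0039,0,0],[-0.0016,-0.0077,0,0],[-0.0026,-0.0115,0,0],[-0.0036,-0.0153,0,0],[-0.0048,-0.019,0,0]]]'

```text
time: 3.45
ee_pos: [0.5907, 0.0975, 0.1393]
tcp_rot: [-90.0, 0.1, -0.0]
wrist_force: [-2.1, -0.2, -4.5]
opening: 0.0145
```

>>> move_arm --deltas '[[[-0.0013,-0.0038,0,0],[-0.0041,-0.0112,0,0],[-0.0072,-0.0185,0,0],[-0.0092,-0.0227,-0.0005,0],[-0.0092,-0.0227,-0.0005,0]]]'

```text
time: 3.95
ee_pos: [0.582, 0.0971, 0.1631]
tcp_rot: [-90.0, -0.1, 0.0]
wrist_force: [-0.7, 0.0, -3.7]
opening: 0.0145
```

```bash
python3 - <<'E'
from g import *
np.set_printoptions(precision=4,suppress=True)
o=get_obs(); print(o['ee_pos'],o['wrist_force'],o['torque'])
D=np.load('b.npy'); b=D[:3]; P=D[5:]
# grip point 29 mm over mid-thickness
for L in (.28,.12,.10,.08,0):
    f,psi=ik(b,P,L); print(L,f,psi,stay(b,f,psi,L)(.155,.029)-[0,0,.019])
print(stay(b,D[3],D[4],.28)(.155,.029)-[0,0,.019])
snap('wrist','w2')
E
```

```text
[0.582  0.0971 0.1631] [-0.7271  0.0191 -3.6778] [ 0.0893 -0.1518  0.079 ]
0.28 0.5483989771849977 -0.05755331860478038 [0.5319 0.0911 0.1607]
0.12 0.5765779070857059 -0.07024166032469686 [0.5374 0.0905 0.1373]
0.1 0.5785326598453975 -0.0711251549122568 [0.538  0.0904 0.1343]
0.08 0.5801336948501684 -0.07184908680734783 [0.5387 0.0903 0.1313]
0 0.5829837488540868 -0.0731384624276736 [0.5411 0.0901 0.119 ]
[0.5825 0.0959 0.1607]
```

View pics/w2.png

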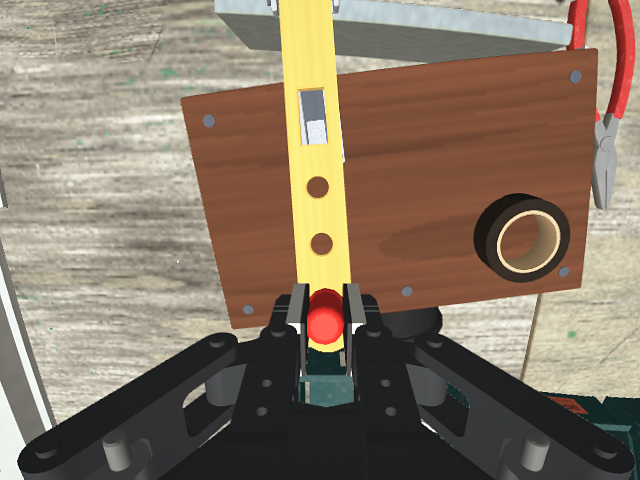

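The stay is up: the slot is clear of the pin and the knob at (325,315) is held between the pads. I now push the flap open.

>>> move_arm --deltas '[[[-0.005,0,-0.0006,0],[-0.01,0,-0.0012,0],[-0.015,0,-0.0018,0],[-0.02,0,-0.0024,0],[-0.025,0,-0.003,0]]]'

```text
time: 4.5
ee_pos: [0.5567, 0.0941, 0.1621]
tcp_rot: [-90.0, -0.0, -0.0]
wrist_force: [1.7, 0.2, 0.1]
opening: 0.0148
```

>>> move_arm --deltas '[[[-0.005,0,-0.0006,0],[-0.01,0,-0.0012,0],[-0.015,0,-0.0018,0],[-0.02,0,-0.0024,0],[-0.025,0,-0.003,0]]]'

```text
time: 5.0
ee_pos: [0.5316, 0.0909, 0.162]
tcp_rot: [-90.0, -0.0, 0.0]
wrist_force: [2.0, 2.0, -0.7]
opening: 0.0148
```

>>> move_arm --deltas '[[[0,0,0,0],[0,0,0,0],[0,0,0,0]]]'

```text
time: 5.3
ee_pos: [0.5316, 0.091, 0.1616]
tcp_rot: [-90.0, 0.1, 0.0]
wrist_force: [-0.7, 2.6, -2.3]
opening: 0.0151
```

```bash
python3 - <<'E'
from g import *
o=get_obs(); print(o['ee_pos'],o['wrist_force'],o['torque'])
snap('wrist','w3'); snap('side','s3')
E
```

```text
[0.53162994 0.0910003  0.16158639] [-0.67158552  2.55653786 -2.30578725] [ 0.2586112   0.17508069 -0.25228928]
```

View pics/w3.png

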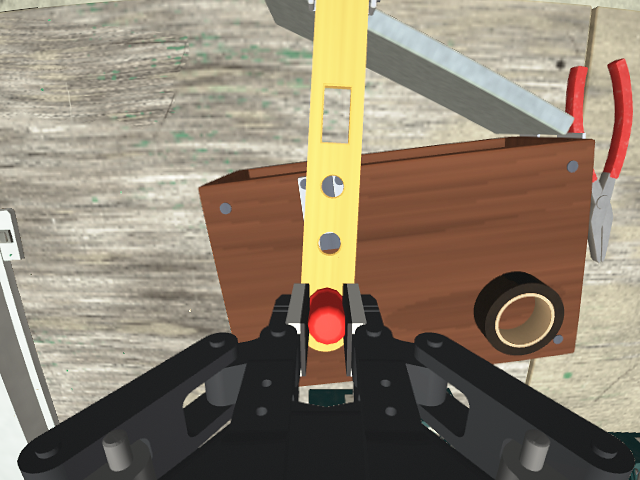

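The flap is open and the rail shows through the holes; the last hole is at (330,243). I lower to just above the pin and look again.

>>> move_arm --deltas '[[[0.0015,0.006,0,0],[0.003,0.012,0,0],[0.0043,0.018,-0.0005,0],[0.0055,0.0235,-0.0005,0],[0.0055,0.0235,-0.0005,0]]]'

```text
time: 5.9
ee_pos: [0.5373, 0.0904, 0.1374]
tcp_rot: [-90.0, 0.1, -0.0]
wrist_force: [0.9, -0.1, 1.1]
opening: 0.0152
```

>>> move_arm --deltas '[[[0,0,0,0],[0,0,0,0]]]'

```text
time: 6.1
ee_pos: [0.5371, 0.0905, 0.1384]
tcp_rot: [-90.0, 0.1, 0.0]
wrist_force: [-1.3, -0.3, 0.5]
opening: 0.0148
```

```bash
python3 - <<'E'
from g import *
np.set_printoptions(precision=4,suppress=True)
o=get_obs(); print(o['ee_pos'],o['wrist_force'],o['torque'])
c=snap('wrist','w4')
D=np.load('b.npy'); b=D[:3]; P=D[5:]; K=o['ee_pos']+[0,0,.0187]
def res(x): return stay(b,*x)(.155,.029)-K
x=least_squares(res,[.55,-.07,.1]).x; s=stay(b,*x); print('flap,psi,lift',x)
print('hole est',s(.124),'px',proj(c,s(.124,.002)),'pin px',proj(c,[*P,.116]),P)
cv2.imwrite('pics/w4c.png',cv2.resize(c['color'][150:300,260:400],None,fx=4,fy=4,interpolation=cv2.INTER_CUBIC))
E
```

```text
[0.5371 0.0905 0.1384] [-1.2804 -0.3353  0.4742] [-0.1423  0.4484  0.0455]
flap,psi,lift [ 0.577  -0.0703  0.1251]
hole est [0.51   0.0924 0.1245] px [np.float64(330.02045741049295), np.float64(234.60676781743643)] pin px [np.float64(329.68943733568665), np.float64(229.40428027862427)] [0.5102 0.0924]
```

View pics/w4c.png

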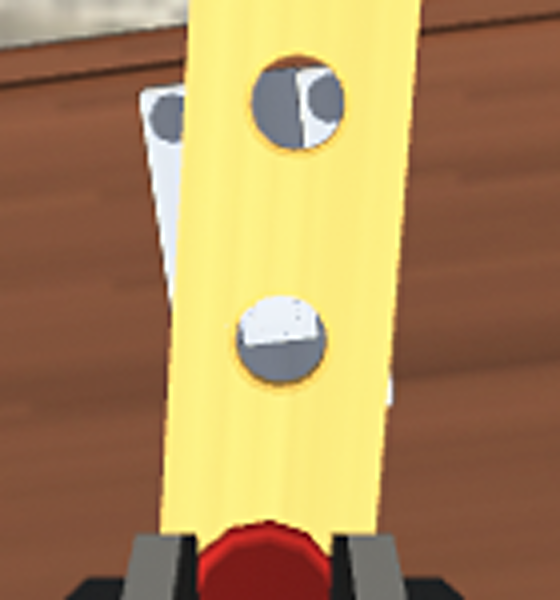

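```bash
python3 - <<'E'
from g import *
np.set_printoptions(precision=4,suppress=True)
c1=load('w1');c4=load('w4')
for h in (.105,.107): print(h,'edge w1',plane(c1,295+190/8,95+225/8,h),'w4',plane(c4,260+281/4,150+345/4,h))
print('plate depth',pt(c4,330,228,1),pt(c4,330,240,1), 'w1',pt(c1,318,120,0),pt(c1,318,113,0))
print('hole w4',plane(c4,330.25,235,.1265), 'pin w1 lateral edges', plane(c1,295+130/8,95+145/8,.105),plane(c1,295+243/8,95+145/8,.105))
g=cv2.resize(c4['color'][220:250,315:345],None,fx=16,fy=16,interpolation=cv2.INTER_CUBIC)
g=cv2.createCLAHE(4,(2,2)).apply(cv2.cvtColor(g,cv2.COLOR_BGR2GRAY)); cv2.imwrite('pics/w4d.png',g)
E
```

```text
0.105 edge w1 [0.5168 0.0923 0.105 ] w4 [0.517  0.0928 0.105 ]
0.107 edge w1 [0.5168 0.0924 0.107 ] w4 [0.5164 0.0928 0.107 ]
plate depth [0.5091 0.0925 0.1171] [0.5197 0.0927 0.1029] w1 [0.5146 0.0918 0.1068] [0.5102 0.092  0.1162]
hole w4 [0.51   0.0925 0.1265] pin w1 lateral edges [0.5097 0.0868 0.105 ] [0.5096 0.0972 0.105 ]
```

View pics/w4d.png

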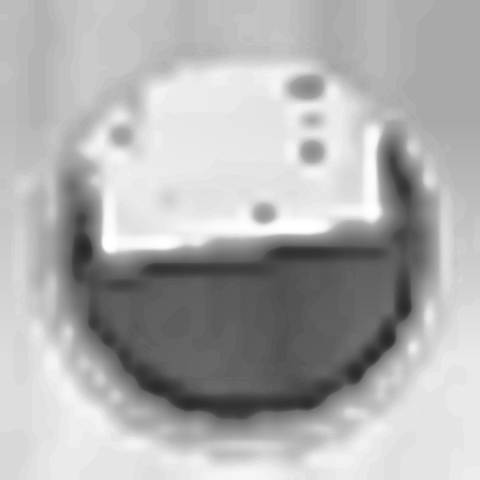

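The hole estimate and the camera agree: the pin at about (0.510, 0.092) is under the hole. I lower gently, watching the force.

>>> move_arm --deltas '[[[0.0004,0.0016,-0.0001,0],[0.0008,0.0032,-0.0002,0],[0.0011,0.0048,-0.0003,0],[0.0014,0.0064,-0.0003,0],[0.0017,0.008,-0.0003,0]]]'

```text
time: 6.65
ee_pos: [0.5394, 0.0902, 0.1308]
tcp_rot: [-90.0, -0.0, -0.0]
wrist_force: [-1.6, -0.6, 0.5]
opening: 0.0147
```

>>> move_arm --deltas '[[[0.0002,0.001,0,0],[0.0004,0.002,0,0],[0.0006,0.003,0,0],[0.0006,0.003,0,0]]]'

```text
time: 7.05
ee_pos: [0.5398, 0.0902, 0.1273]
tcp_rot: [-90.0, 0.0, 0.0]
wrist_force: [-1.1, -1.6, 1.7]
opening: 0.0148
```

>>> move_arm --deltas '[[[0.0004,0.0015,0,0],[0.0007,0.003,0,0],[0.001,0.0045,0,0],[0.001,0.0045,0,0]]]'

```text
time: 7.45
ee_pos: [0.5409, 0.0903, 0.1226]
tcp_rot: [-90.0, 0.0, -0.0]
wrist_force: [-0.4, -0.5, 0.6]
opening: 0.0153
```

>>> move_arm --deltas '[[[0.0002,0.0012,0,0],[0.0003,0.0022,0,0],[0.0003,0.0022,0,0]]]'

```text
time: 7.75
ee_pos: [0.5413, 0.0903, 0.1209]
tcp_rot: [-90.0, -0.0, -0.0]
wrist_force: [-0.2, 0.0, 2.0]
opening: 0.0148
```

```bash
python3 - <<'E'
from g import *
np.set_printoptions(precision=4,suppress=True)
o=get_obs(); print(o['ee_pos'],o['wrist_force'])
c=snap('wrist','w5')
cv2.imwrite('pics/w5c.png',cv2.resize(c['color'][120:330,240:420],None,fx=2.8,fy=2.8,interpolation=cv2.INTER_CUBIC))
for u,v in [(330,180),(330,205),(330,255),(330,232)]: print(u,v,pt(c,u,v))
E
```

```text
[0.5413 0.0903 0.1209] [-0.1574  0.03    2.0321]
330 180 [0.4884 0.092  0.1105]
330 205 [0.4994 0.0921 0.1113]
330 255 [0.5233 0.0922 0.111 ]
330 232 [0.5104 0.0921 0.1169]
```

View pics/w5c.png

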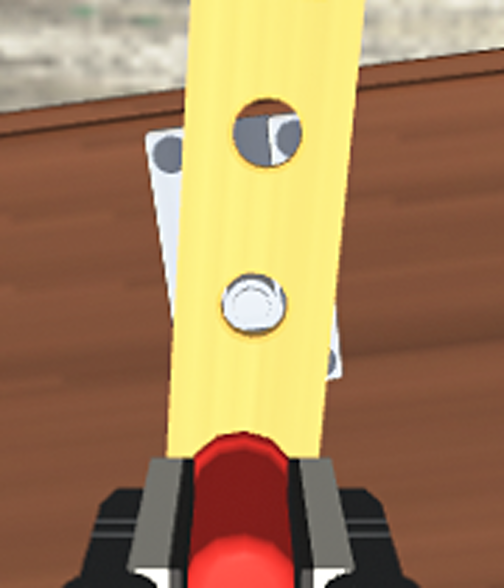

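The pin stands in the last hole at crop (253,304), its tip about 5 mm above the stay, and the stay is level at 111 mm. I release and retreat.

>>> move_arm --deltas '[[[0,0,0,0],[0,0,0,0],[0,0,0,0],[0,0,0,0],[0,0,0,0]]]' --claw 0.05

```text
time: 8.3
ee_pos: [0.5411, 0.0903, 0.1207]
tcp_rot: [-90.0, 0.0, 0.0]
wrist_force: [-0.2, -0.1, -0.5]
opening: 0.0498
```

>>> move_arm --deltas '[[[0,-0.01,0,0],[0,-0.03,0,0],[0,-0.06,0,0],[0,-0.09,0,0],[0,-0.12,0,0]]]'

```text
time: 8.8
ee_pos: [0.541, 0.0902, 0.2428]
tcp_rot: [-90.0, -0.0, -0.0]
wrist_force: [0.4, -1.2, 0.7]
opening: 0.0502
```

>>> move_arm --deltas '[[[0,0,0,0],[0,0,0,0],[0,0,0,0],[0,0,0,0]]]'

```text
time: 9.2
ee_pos: [0.5407, 0.0902, 0.2398]
tcp_rot: [-90.0, 0.1, 0.0]
wrist_force: [-0.2, -0.9, 0.6]
opening: 0.0501
```

```bash
python3 - <<'E'
from g import *
np.set_printoptions(precision=4,suppress=True)
o=get_obs(); print(o['ee_pos'],o['wrist_force'],o['opening'])
c=snap('wrist','w6')
D=np.load('b.npy'); b=D[:3]
f,psi=ik(b,[.5103,.0922],0); s=stay(b,f,psi)
for r in (.03,.08,.110,.124,.137): 
    u,v=np.round(proj(c,s(r,.002))).astype(int); print(r,u,v,pt(c,u,v))
E
```

```text
[0.5407 0.0902 0.2398] [-0.2135 -0.92    0.6253] 0.050079713091153354
0.03 338 60 [0.4164 0.0989 0.1114]
0.08 333 131 [0.4661 0.0955 0.1114]
0.11 330 171 [0.496  0.0934 0.1117]
0.124 328 189 [0.5092 0.0918 0.1169]
0.137 327 205 [0.5229 0.0911 0.1115]
```

View pics/w6.png

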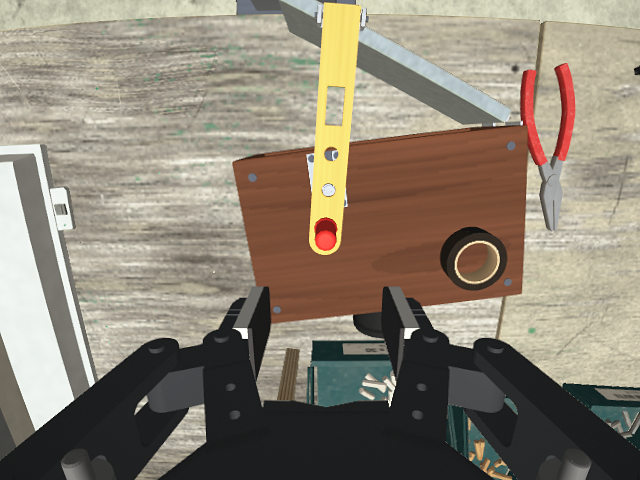

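The stay lies level, with its top at 111.5 mm along its length. The pin stands through the last hole at (328,189), the gripper is clear, and the tape and pliers have not moved.

```bash
python3 -c "
from workcell import job_done
print(job_done())"
```

```text
the job is handed in; nothing more can be done
None
```

I gripped the stay by its knob and lifted the slot off the pin. I then pushed the flap open to about 0.58 rad, by my fitted model, and lowered the last hole over the pin. After that I let go, backed 120 mm clear and handed the job in at about 9 s.

- **Stay and pin:** The last picture shows the pin through the last hole, its tip about 5 mm above the stay. The stay lies flat, with its top at 111–112 mm along its length against a nominal 111 mm.
- **Forces:** Wrist force readings stayed under about 6 N throughout, and there was no jump in force as the hole went over the pin.
- **Tape and pliers:** Neither appears to have moved in the last picture, and the arm did not go near them.
- **Disagreements:** My first box fit put the hinge about 5 mm off. A refit with all four deck corners left up to 3 pixels of error, but camera and model agreed on the hole position to within 1 mm.

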